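Show the apprentice which shoe and which polish

TASK

Show the apprentice the next polishing job by pointing: the next shoe is the one with the yellow disc lying in front of its toe. With the fingers pointing straight down, hold the fingertips still two to three centimetres above the middle of that shoe's toe cap for two seconds, then likewise above the middle of the lid of the polish tin that has the shoe's colour, and finally raise the hand to at least 25 cm above the bench. Touch and move nothing, keep the hand high while travelling, and do not dip down over the other shoe's toe cap or any other tin.

Things in the scene. Friction and masses are not known exactly. Their poses are not given: they have to be found in the camera images.
- brown_shoe: brown leather lace-up shoe standing on its sole, loose, 265 mm long, 98 mm wide, up to 87 mm high at the ankle, falling to the toe; origin under its middle at bench level, x towards the toe (roughly away from the robot), z up; do not touch. It stands on the left half of the bench; the two shoes may be swapped, but are always at least 100 mm apart between toe caps
- brown_shoe_toe (a point): the point to point at on the brown shoe: the middle of the top of its toe cap, on the leather, 48 mm above the bench and 85 mm from the shoe's origin towards the toe; z up. The leather rises from here to the ankle, to 68 mm high at 55 mm behind it and 87 mm high at 130 mm behind it
- black_shoe: black leather lace-up shoe standing on its sole, loose, 265 mm long, 98 mm wide, up to 87 mm high at the ankle, falling to the toe; origin under its middle at bench level, x towards the toe (roughly away from the robot), z up; do not touch. It stands on the left half of the bench; the two shoes may be swapped, but are always at least 100 mm apart between toe caps
- black_shoe_toe (a point): the point to point at on the black shoe: the middle of the top of its toe cap, on the leather, 48 mm above the bench and 85 mm from the shoe's origin towards the toe; z up. The leather rises from here to the ankle, to 68 mm high at 55 mm behind it and 87 mm high at 130 mm behind it
- brown_tin: flat round shoe-polish tin, 74 mm across, 26 mm high, steel bottom, plain brown lid, loose; origin under its centre; stands on the right half of the bench in no fixed order, neighbouring tins' centres at least 85 mm apart; do not touch
- brown_tin_top (a point): centre of the top of the brown tin's lid, 26 mm above the bench, z up
- black_tin: flat round shoe-polish tin, 74 mm across, 26 mm high, steel bottom, plain black lid, loose; origin under its centre; stands on the right half of the bench in no fixed order, neighbouring tins' centres at least 85 mm apart; do not touch
- black_tin_top (a point): centre of the top of the black tin's lid, 26 mm above the bench, z up
- blue_tin: flat round shoe-polish tin, 74 mm across, 26 mm high, steel bottom, plain blue lid, loose; origin under its centre; stands on the right half of the bench in no fixed order, neighbouring tins' centres at least 85 mm apart; do not touch
- blue_tin_top (a point): centre of the top of the blue tin's lid, 26 mm above the bench, z up
- green_tin: flat round shoe-polish tin, 74 mm across, 26 mm high, steel bottom, plain green lid, loose; origin under its centre; stands on the right half of the bench in no fixed order, neighbouring tins' centres at least 85 mm apart; do not touch
- green_tin_top (a point): centre of the top of the green tin's lid, 26 mm above the bench, z up
- yellow_disc: yellow plastic job disc, 36 mm across, 8 mm thick, loose, with a small black dot in the middle; origin under its centre; lies flat about 70 mm beyond one shoe's toe-cap point, straight ahead of that shoe's toe (always nearer to that shoe's toe-cap point than to the other's); marks the shoe to be done next
- white_disc: white plastic job disc, 36 mm across, 8 mm thick, loose, with a small black dot in the middle; origin under its centre; lies flat about 70 mm beyond one shoe's toe-cap point, straight ahead of that shoe's toe (always nearer to that shoe's toe-cap point than to the other's); marks the shoe that waits
- hammer: cobbler's hammer lying crosswise at the back of the bench, beyond the tins, about 260 mm long and under 40 mm high; leave alone
- brush: flat glue brush with a wooden handle, lying crosswise at the back of the bench, under 50 mm high; leave alone
- glue_jar: glue jar with a red cap, 68 mm across, 100 mm high, standing to the right, beyond the tins; origin under its centre; leave alone
Things that resemble listed ones, but are neither listed nor needed, are in the scene too. Of the things shaped like the yellow_disc, the yellow one is meant.

How it is judged:
By the outcome, as a careful person would: the job done as asked, in the order asked, and still so for the second after the job is handed in, with the robot touching nothing.
It also fails if it takes over 43 s, if anything falls off the work surface, if the arm or the gripper's body presses on something with over 40 N, if the wrist force passes 120 N, or if a joint passes its speed limit or range.

ROBOT

A 7-joint arm with a two-finger parallel gripper is mounted at the origin on the work surface. World frame = base frame: x ahead of the robot, y to its left, z up, the work surface at z = 0. Lengths are in m, angles in rad, forces in N, time in s.
With the tool pointing down it reaches from about 0.35 to 0.9 m from the base axis. Payload 8.1 kg.
Tool frame: the origin (TCP) lies between the finger pads, 19 mm behind the fingertips; this is the grasp point; z points along the fingers, y is the line along which they close (so a half turn about z gives the same grasp; the last joint's range is limited). The gripper opens to 92 mm and grips with 3 to 60 N. Pads are 19 mm wide; open, the fingers measure 130 mm over their backs; the gripper's body (75 mm by 190 mm) begins 47 mm behind the grasp point.
Start: joints at [-1.388, 0.434, 0.025, 1.573, -0.012, 1.134, -0.075], TCP at [0.176, 0.6, 0.246] pointing down, gripper open.
Joint ranges: [-2.62, 2.62], [-0.44, 2.09], [-1.27, 1.32], [0.08, 2.57], [-1.32, 4.46], [0.12, 2], [-2.74, 2.74]. Speed limits (rad/s): [2.22, 2.22, 3.01, 3.01, 3.14, 3.14, 3.14].

INTERFACE

Orientations are given as a rotation vector (axis times angle).
In Python, from station import ctrl gives the robot as it stands. The module is installed in compiled form; this text tells all that it offers.
- The arm moves only by the tool servo_tool, never from a script. Its argument "series" is a list of rows, each a list of 6 numbers: the shift along the tool's x, y, z as a fraction of full scale, then the turn, a rotation vector about the tool's x, y, z as a fraction of full scale. In form: [[tx, ty, tz, ax, ay, az], ...]. A call has 1 to 12 rows; each row shifts and turns the commanded pose from where the row before left it, along the tool's axes as they then stand; what a row does not reach is not made up. Full scale, the value 1, is 1 m for a shift and 0.5 rad for a turn. A row lasts 1/10 s, in which the tool goes at most 50 mm and 8.59 degrees, less where a joint would pass 70% of its speed; a pose out of reach is approached as far as the arm can. A call with a number of a shift or a turn outside -1 to 1 is refused whole. A call with a gripper value outside its range is refused whole. "hand" is the closure, from 0 (fully open) to 1 (shut), set as the call begins (left out, the last holds). The fingers move at their own pace and stop on an object; "force" is the grip in N (left out, the last holds). Time passes only in rows, so rows that do not move let the fingers close. It gives the time, the measured TCP pose, the force, the opening and the grip force at its end, in the units of the state.
- ctrl.sense(): the state, without advancing time (a new reading comes with each control period).
- ctrl.capture(name): name is "scene" or "top" or "wrist"; returns the picture (480x640x3 uint8, red, green, blue); there is no depth.
- ctrl.camera_params(name): a dict with "fx", "fy", "cx", "cy" (pixels), "D" ([k1, k2, p1, p2, k3] as OpenCV has them; the pictures are not rectified), "world_from_camera" (4x4, takes a point from camera to world coordinates). Camera axes: x right, y up, looking along -z (the intrinsics and any distortion apply to the point x, -y, -z); pixel columns grow to the right and rows downward; lengths in m; the calibration is good to about 2 mm. A picture is of the moment at which its call begins: read the wrist's pose just before it. camera_params takes no time and is no camera call; for the wrist camera it gives the pose at the moment of the call.
- ctrl.hand_in(): hands the job in; it is judged then, once.
The state is a dict: "time_s": time; "joints": joint angles; "qvel": joint speeds; "joint_efforts": joint torques, N m; "tcp_pos": TCP position; "tcp_rot": TCP orientation; "force": force on the tool from outside, world axes, zero at the start; "ft_torque": the same for the moment, N m; "opening": opening from 0.0 (shut) to 1.0 (fully open); "grip_force": force on a finger pad.
Only numpy, scipy, OpenCV 4.12 (cv2) and the standard library are available. Lean on these libraries where they do the work, as an engineer would, in place of code of your own. Each camera call takes 0.05 s, during which the arm holds its last target. There are 200 camera calls.

## Working session

There is one attempt and no reset: what is moved stays moved. The work goes in short steps, Python scripts to look and compute and a tool call to move; the robot and the scene stay as the last step left them, time stands still between calls to the robot, and variables do not carry over. Pictures are saved under pics/ and viewed, at most 10 in all, crops included, and the job is handed in when it is done.

Besides the shell and the picture viewer there is one more tool, called after ">>>" as name(argument=value, ...), one argument or row to a line, values as JSON. servo_tool: Moves the arm, as the interface text tells. Its arguments: {"type":"object","properties":{"series":{"type":"array","items":{"type":"array","items":{"type":"number","minimum":-1,"maximum":1}}},"hand":{"type":"number"},"force":{"type":"number"}},"required":["series"]}

```bash
mkdir -p pics; cat > h.py <<'E'
import numpy as np, cv2
from station import ctrl
def params(n):
    p=ctrl.camera_params(n); K=np.array([[p['fx'],0,p['cx']],[0,p['fy'],p['cy']],[0,0,1.]])
    return K,np.array(p['D'],float),np.array(p['world_from_camera'])
def ray(n,uv,P=None):
    K,D,T=P or params(n)
    q=cv2.undistortPoints(np.array([[uv]],float),K,D)[0,0]
    return T[:3,3],T[:3,:3]@np.array([q[0],-q[1],-1])
def onplane(n,uv,z,P=None):
    o,d=ray(n,uv,P); return o+d*(z-o[2])/d[2]
def proj(n,X,P=None):
    K,D,T=P or params(n); c=T[:3,:3].T@(np.array(X)-T[:3,3])
    return cv2.projectPoints(np.array([[c[0],-c[1],-c[2]]]),np.zeros(3),np.zeros(3),K,D)[0][0,0]
E
python3 - <<'E'
from h import *
s=ctrl.sense(); print({k:np.round(v,3) for k,v in s.items()})
for n in("scene","top"):
    cv2.imwrite(f'pics/{n}0.png',ctrl.capture(n)[:,:,::-1]); K,D,T=params(n); print(n,K[0,0],D,np.round(T,3))
E
```

```text
{'time_s': np.float64(0.0), 'joints': array([-1.388,  0.435,  0.025,  1.574, -0.012,  1.134, -0.075]), 'qvel': array([-0.   , -0.   ,  0.001, -0.001, -0.002,  0.002,  0.001]), 'joint_efforts': array([-1.0000e-03, -6.6782e+01,  9.8500e-01, -3.1447e+01, -6.1000e-02,
        4.3000e-02,  0.0000e+00]), 'tcp_pos': array([0.176, 0.599, 0.245]), 'tcp_rot': array([-4.470e-01, -3.109e+00,  2.000e-03]), 'force': array([-0.304,  0.692,  0.494]), 'ft_torque': array([0.003, 0.017, 0.038]), 'grip_force': np.float64(0.0), 'opening': np.float64(1.001)}
scene 489.9758509840832 [-0.10503336  0.          0.          0.          0.        ] [[ 0.046 -0.767  0.64   1.257]
 [ 0.999  0.025 -0.042 -0.109]
 [ 0.017  0.641  0.768  0.834]
 [ 0.     0.     0.     1.   ]]
top 619.4424569481288 [0.07089361 0.         0.         0.         0.        ] [[-0.000e+00  9.870e-01 -1.640e-01  4.040e-01]
 [-1.000e+00 -0.000e+00  1.000e-03 -8.600e-02]
 [ 1.000e-03  1.640e-01  9.870e-01  1.277e+00]
 [ 0.000e+00  0.000e+00  0.000e+00  1.000e+00]]
```

View pics/top0.png

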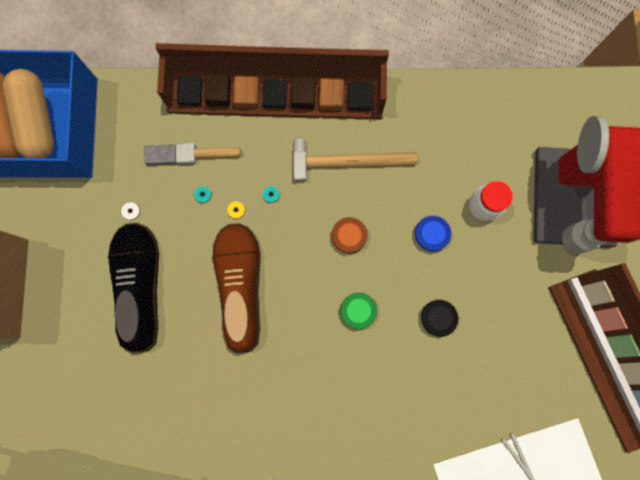

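View pics/scene0.png

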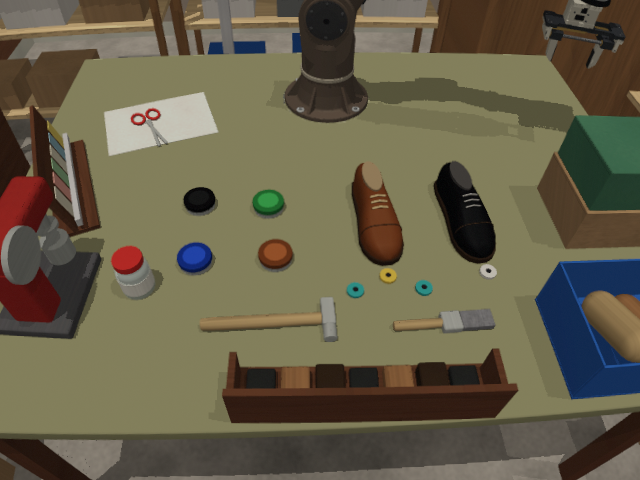

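The top view shows the yellow disc at (236,210), straight ahead of the brown shoe's toe (cap around (236,237)). The white disc is at (130,211), ahead of the black shoe. The brown tin is at (350,236). The scene view agrees: yellow disc (388,275), brown toe about (381,243), brown tin (276,252). So the targets are the brown shoe and the brown tin.

```bash
cat > m.py <<'E'
from h import *
def blob(im,seed,lo,hi,close=9):
    m=cv2.inRange(cv2.cvtColor(im,cv2.COLOR_BGR2HSV),np.array(lo),np.array(hi))
    m=cv2.morphologyEx(m,cv2.MORPH_CLOSE,np.ones((close,close)))
    cs=cv2.findContours(m,cv2.RETR_EXTERNAL,cv2.CHAIN_APPROX_NONE)[0]
    return max((c for c in cs if cv2.pointPolygonTest(c,seed,False)>=-0.5 and cv2.contourArea(c)>20),key=cv2.contourArea)
def tri(r):
    A=0;b=0
    for o,d in r:
        d=d/np.linalg.norm(d);M=np.eye(3)-np.outer(d,d);A=A+M;b=b+M@o
    x=np.linalg.solve(A,b); return x,[np.linalg.norm(np.cross(x-o,d/np.linalg.norm(d))) for o,d in r]
E
python3 - <<'E'
from m import *
im={n:cv2.imread(f'pics/{n}0.png') for n in("top","scene")}
seeds={'disc':dict(top=(231,210),scene=(382,275)),'tin':dict(top=(350,236),scene=(276,250)),'shoe':dict(top=(236,240),scene=(378,235))}
for n in im:
    for k,s in seeds.items(): print(n,k,cv2.cvtColor(im[n],cv2.COLOR_BGR2HSV)[s[n][1],s[n][0]])
R={}
for n in im:
    for k,lo,hi in(('disc',(20,150,120),(32,255,255)),('tin',(3,120,60),(18,255,255)),('shoe',(2,110,25),(18,255,255))):
        try:c=blob(im[n],tuple(map(float,seeds[k][n])),lo,hi,11 if k!='tin' else 3)
        except ValueError: print('no',n,k);continue
        R[n,k]=c; e=cv2.fitEllipse(c); print(n,k,np.round(e,1).tolist() if 0 else e,cv2.boundingRect(c))
        cv2.drawContours(im[n],[c],-1,(255,255,0),1)
        if k=='disc': print(onplane(n,e[0],.008).round(4))
        if k=='tin': print(onplane(n,e[0],.026).round(4))
        if k=='shoe':
            P=params(n); pts=np.array([onplane(n,p[0].astype(float),.015,P)[:2] for p in c])
            m=pts.mean(0);  print('mean',m,'rect',cv2.minAreaRect(pts.astype(np.float32)))
for k in('disc','tin'):
    print(k,tri([ray(n,cv2.fitEllipse(R[n,k])[0]) for n in im]))
a=cv2.resize(im['top'][180:380,180:400],None,fx=2.5,fy=2.5); b=cv2.resize(im['scene'][140:300,230:430],None,fx=2.5,fy=2.5)
b=cv2.copyMakeBorder(b,0,a.shape[0]-b.shape[0],0,0,cv2.BORDER_CONSTANT)
o=np.hstack([a,b]); cv2.imwrite('pics/c1.png',cv2.resize(o,None,fx=.76,fy=.76))
E
```

```text
top disc [ 25 211 247]
top tin [ 10 194 213]
top shoe [  9 210 120]
scene disc [ 24 174 186]
scene tin [ 11 184 144]
scene shoe [ 11 181 104]
top disc ((235.70745849609375, 209.58355712890625), (16.755929946899414, 16.997121810913086), 24.19218635559082) (227, 201, 18, 18)
[0.6594 0.0894 0.008 ]
top tin ((349.0493469238281, 234.75042724609375), (35.18102264404297, 35.5195426940918), 93.85526275634766) (331, 217, 37, 37)
[ 0.6033 -0.1457  0.026 ]
top shoe ((237.68446350097656, 282.6466369628906), (43.944862365722656, 143.3397216796875), 176.09890747070312) (213, 224, 47, 129)
mean [0.49761392 0.08001705] rect ((0.49826908111572266, 0.08385397493839264), (0.25955599546432495, 0.09397832304239273), 1.6415808200836182)
scene disc ((387.6788330078125, 275.342041015625), (13.257018089294434, 16.176706314086914), 101.20124053955078) (380, 269, 17, 14)
[0.6622 0.0887 0.008 ]
scene tin ((274.7622375488281, 252.34967041015625), (26.266277313232422, 34.135459899902344), 85.35401153564453) (258, 239, 35, 27)
[ 0.6071 -0.1465  0.026 ]
scene shoe ((376.36077880859375, 220.85643005371094), (41.509578704833984, 101.72412872314453), 163.81954956054688) (352, 163, 52, 102)
mean [0.48658736 0.08099772] rect ((0.47568613290786743, 0.08581312000751495), (0.3226400315761566, 0.09932080656290054), 0.17006736993789673)
disc (array([0.65999259, 0.08962   , 0.00500413]), [np.float64(0.00022707055058615504), np.float64(0.00022707055058624696)])
tin (array([ 0.60395632, -0.14630384,  0.02209723]), [np.float64(0.00042493251858021164), np.float64(0.00042493251858017407)])
```

View pics/c1.png

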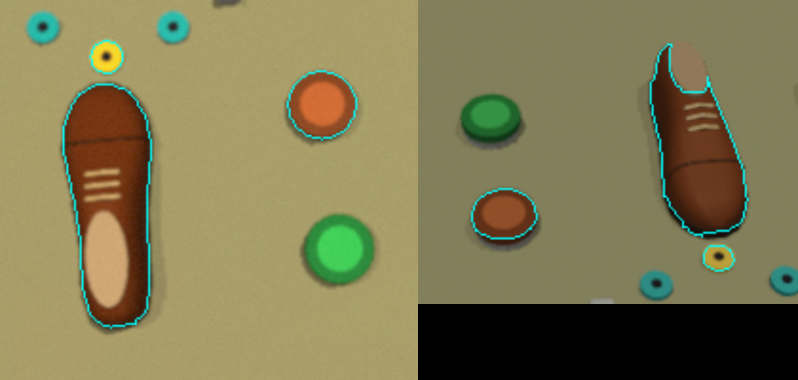

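```bash
python3 - <<'E'
from m import *
n='top'; im=cv2.imread('pics/top0.png'); c=blob(im,(236.,240.),(2,110,25),(18,255,255),11)
P=params(n)
for z in(.01,.025,.04):
    p=np.array([onplane(n,q[0].astype(float),z,P)[:2] for q in c])
    print(z,'x',p[:,0].min().round(4),p[:,0].max().round(4),'tip y',p[p[:,0]>p[:,0].max()-.003][:,1].mean().round(4))
    print([(round(x,2),*np.round([(a:=p[abs(p[:,0]-x)<.003][:,1]).min(),a.max(),(a.min()+a.max())/2],3).tolist()) for x in np.arange(.38,.63,.03)])
hsv=cv2.cvtColor(im,cv2.COLOR_BGR2HSV)
for nm,s,lo,hi in(('white',(125,211),(0,0,190),(180,60,255)),):
    print(nm,onplane(n,cv2.fitEllipse(blob(im,s,lo,hi,3))[0],.008))
print('dot',onplane(n,(180+106.5/1.9,180+57/1.9),.008))
# lid's bright top in both views
for k,s in(('top',(349,235)),('scene',(275,251))):
    i=cv2.imread(f'pics/{k}0.png'); v=cv2.cvtColor(i,cv2.COLOR_BGR2HSV)[s[1],s[0]]
    e=cv2.fitEllipse(blob(i,s,(3,120,int(v[2])-18 if k=='scene' else int(v[2])-40),(18,255,255),3)); print(e, onplane(k,e[0],.026))
print(params('wrist')[2].round(3), params('wrist')[0])
E
```

```text
0.01 x 0.3685 0.6285 tip y 0.091
[(np.float64(0.38), 0.044, 0.1, 0.072), (np.float64(0.41), 0.039, 0.109, 0.074), (np.float64(0.44), 0.039, 0.112, 0.075), (np.float64(0.47), 0.042, 0.115, 0.078), (np.float64(0.5), 0.042, 0.12, 0.081), (np.float64(0.53), 0.041, 0.129, 0.085), (np.float64(0.56), 0.039, 0.134, 0.086), (np.float64(0.59), 0.044, 0.132, 0.088), (np.float64(0.62), 0.063, 0.119, 0.091)]
0.025 x 0.3689 0.6259 tip y 0.0889
[(np.float64(0.38), 0.043, 0.098, 0.07), (np.float64(0.41), 0.037, 0.107, 0.072), (np.float64(0.44), 0.038, 0.109, 0.074), (np.float64(0.47), 0.04, 0.112, 0.076), (np.float64(0.5), 0.041, 0.117, 0.079), (np.float64(0.53), 0.039, 0.126, 0.083), (np.float64(0.56), 0.038, 0.131, 0.084), (np.float64(0.59), 0.044, 0.128, 0.086), (np.float64(0.62), 0.061, 0.112, 0.087)]
0.04 x 0.3693 0.6232 tip y 0.0868
[(np.float64(0.38), 0.041, 0.096, 0.068), (np.float64(0.41), 0.036, 0.104, 0.07), (np.float64(0.44), 0.036, 0.107, 0.072), (np.float64(0.47), 0.039, 0.11, 0.074), (np.float64(0.5), 0.039, 0.117, 0.078), (np.float64(0.53), 0.038, 0.124, 0.081), (np.float64(0.56), 0.036, 0.128, 0.082), (np.float64(0.59), 0.043, 0.125, 0.084), (np.float64(0.62), 0.063, 0.106, 0.085)]
white [0.65724138 0.30824553 0.008     ]
dot [0.65853535 0.08869798 0.008     ]
((349.13665771484375, 234.219970703125), (22.66878318786621, 22.87907600402832), 108.02164459228516) [ 0.60442875 -0.14587841  0.026     ]
((274.7268981933594, 251.30899047851562), (16.38967514038086, 21.389705657958984), 88.73627471923828) [ 0.60425153 -0.14663288  0.026     ]
[[ 0.282 -0.922 -0.265  0.105]
 [ 0.959  0.271  0.079  0.62 ]
 [-0.001 -0.276  0.961  0.384]
 [ 0.     0.     0.     1.   ]] [[340.83771065   0.         323.17385787]
 [  0.         340.83771065 244.21732529]
 [  0.           0.           1.        ]]
```

The lid is measured at (0.604, -0.146): both views agree to within 1 mm, and the height of about 26 mm fits. The toe cap is at about (0.584, 0.086). From the outline, the midpoint plus 85 mm gives 0.5835 and the tip minus 47.5 mm gives 0.580. The disc lies 75 mm ahead. Next I work out the travel in tool axes.

```bash
cat > go.py <<'E'
import sys; from h import *; from scipy.spatial.transform import Rotation as Ro
s=ctrl.sense(); R=Ro.from_rotvec(s['tcp_rot']).as_matrix(); t=np.array(list(map(float,sys.argv[1:4])))
d=R.T@(t-s['tcp_pos']); print('t',s['time_s'],'tcp',s['tcp_pos'].round(4),'zaxis',R[:,2].round(4),'y',R[:,1].round(3),'shift tool',d.round(4),'len',np.linalg.norm(d).round(3))
E
python3 go.py .584 .086 .28
```

```text
t 0.1 tcp [0.1761 0.5992 0.2448] zaxis [-3.0e-04 -1.4e-03 -1.0e+00] y [ 0.282  0.959 -0.001] shift tool [-0.536  -0.3774 -0.0346] len 0.656
```

>>> servo_tool(
  series=[
    [0,0,-0.035,0,0,0],
    [-0.0335,-0.0236,0,0,0,0],
    [-0.0335,-0.0236,0,0,0,0],
    [-0.0335,-0.0236,0,0,0,0],
    [-0.0335,-0.0236,0,0,0,0],
    [-0.0335,-0.0236,0,0,0,0],
    [-0.0335,-0.0236,0,0,0,0],
    [-0.0335,-0.0236,0,0,0,0],
    [-0.0335,-0.0236,0,0,0,0],
    [0,0,0,0,0,0],
    [0,0,0,0,0,0],
  ],
  hand=1,
)

```text
time_s: 1.2
tcp_pos: [0.3805, 0.3421, 0.2804]
tcp_rot: [-0.451, -3.109, 0.0]
force: [-0.3, 0.5, 1.1]
opening: 0.094
grip_force: 0.0
```

```bash
python3 go.py .584 .086 .28
```

```text
t 1.2 tcp [0.3805 0.3421 0.2804] zaxis [-3.e-04 -2.e-04 -1.e+00] y [ 0.284  0.959 -0.   ] shift tool [-0.2679 -0.1876  0.0004] len 0.327
```

>>> servo_tool(
  series=[
    [-0.0335,-0.0235,0,0,0,0],
    [-0.0335,-0.0235,0,0,0,0],
    [-0.0335,-0.0235,0,0,0,0],
    [-0.0335,-0.0235,0,0,0,0],
    [-0.0335,-0.0235,0,0,0,0],
    [-0.0335,-0.0235,0,0,0,0],
    [-0.0335,-0.0235,0,0,0,0],
    [-0.0335,-0.0235,0,0,0,0],
    [0,0,0,0,0,0],
    [0,0,0,0,0,0],
    [0,0,0,0,0,0],
  ],
)

```text
time_s: 2.3
tcp_pos: [0.5835, 0.0893, 0.2801]
tcp_rot: [-0.443, -3.109, -0.001]
force: [-0.5, 1.4, 0.1]
opening: 0.004
grip_force: 0.0
```

```bash
python3 go.py .584 .086 .092; python3 - <<'E'
from m import *
P=params('wrist'); im=ctrl.capture('wrist')[:,:,::-1].copy()
for X in((.584,.086,.048),(.604,-.146,.026),(.6595,.089,.008),(.499,.0795,.0)): 
    u=proj('wrist',X,P); print(X,u.round(1)); cv2.circle(im,tuple(int(v) for v in u),3,(255,0,255),1)
cv2.imwrite('pics/w1.png',im)
E
```

```text
t 2.3 tcp [0.5835 0.0893 0.2801] zaxis [-1.1e-03  9.0e-04 -1.0e+00] y [0.279 0.96  0.001] shift tool [-0.0016 -0.0031  0.1881] len 0.188
(0.584, 0.086, 0.048) [320.2 217.9]
(0.604, -0.146, 0.026) [144.4 281.2]
(0.6595, 0.089, 0.008) [339.3 266.7]
(0.499, 0.0795, 0.0) [294.9 143.1]
```

View pics/w1.png

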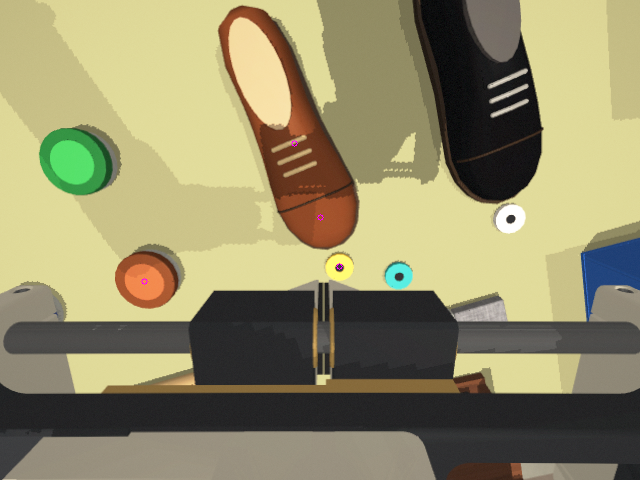

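The wrist view puts the projected toe point at (320,218), in the middle of the brown cap. The disc projection (339,267) sits on the disc's dot, and the tin projection (144,281) sits mid-lid. Going down now.

>>> servo_tool(
  series=[
    [-0.0016,-0.0031,0.03,0,0,0],
    [0,0,0.035,0,0,0],
    [0,0,0.035,0,0,0],
    [0,0,0.035,0,0,0],
    [0,0,0.03,0,0,0],
    [0,0,0.018,0,0,0],
    [0,0,0,0,0,0],
    [0,0,0,0,0,0],
    [0,0,0,0,0,0],
    [0,0,0,0,0,0],
  ],
)

```text
time_s: 3.35
tcp_pos: [0.5857, 0.084, 0.0989]
tcp_rot: [0.447, 3.108, 0.002]
force: [0.4, -0.3, 1.0]
opening: 0.006
grip_force: 0.0
```

```bash
python3 go.py .584 .086 .092
```

```text
t 3.35 tcp [0.5857 0.084  0.0989] zaxis [ 2.3e-03  7.0e-04 -1.0e+00] y [0.282 0.96  0.001] shift tool [0.0022 0.0014 0.0069] len 0.007
```

>>> servo_tool(
  series=[
    [0.002,0.0015,0.007,0,0,0],
    [0,0,0,0,0,0],
    [0,0,0,0,0,0],
    [0,0,0,0,0,0],
    [0,0,0,0,0,0],
  ],
)

```text
time_s: 3.85
tcp_pos: [0.5835, 0.0855, 0.0906]
tcp_rot: [0.448, 3.109, 0.0]
force: [0.0, 0.1, 0.0]
opening: 0.003
grip_force: 0.0
```

```bash
python3 go.py .584 .086 .092; python3 - <<'E'
from m import *
cv2.imwrite('pics/s2.png',cv2.resize(ctrl.capture('scene')[100:340,220:540,::-1],None,fx=2.4,fy=2.4))
E
```

```text
t 3.85 tcp [0.5835 0.0855 0.0906] zaxis [ 2.e-04  0.e+00 -1.e+00] y [0.282 0.959 0.   ] shift tool [-0.0003  0.0006 -0.0014] len 0.002
```

View pics/s2.png

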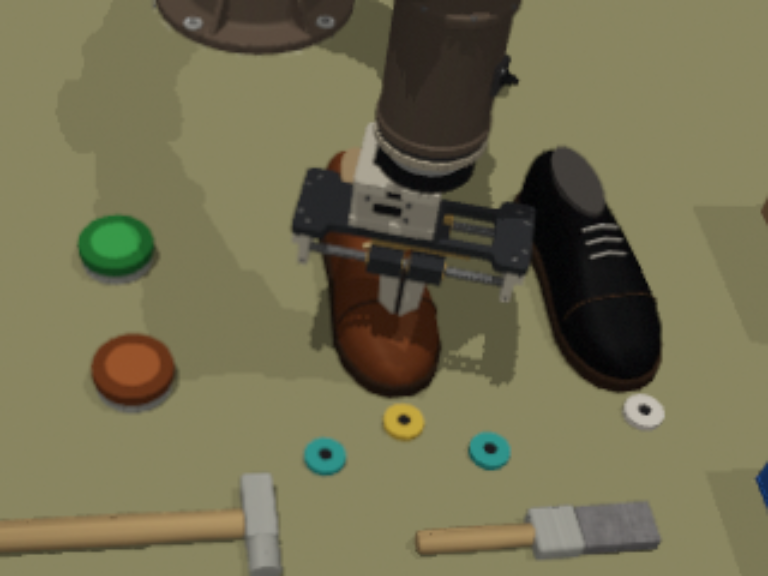

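The closed fingertips, at (400,312) in the crop, hang over the brown toe cap without touching it. I nudge up 1.4 mm and hold for more than 2 s.

>>> servo_tool(
  series=[
    [0,0,-0.0014,0,0,0],
    [0,0,0,0,0,0],
    [0,0,0,0,0,0],
    [0,0,0,0,0,0],
    [0,0,0,0,0,0],
    [0,0,0,0,0,0],
    [0,0,0,0,0,0],
    [0,0,0,0,0,0],
    [0,0,0,0,0,0],
    [0,0,0,0,0,0],
    [0,0,0,0,0,0],
    [0,0,0,0,0,0],
  ],
)

```text
time_s: 5.1
tcp_pos: [0.5834, 0.0856, 0.0919]
tcp_rot: [0.448, 3.11, 0.0]
force: [-0.0, 0.2, -0.3]
opening: 0.007
grip_force: 0.0
```

>>> servo_tool(
  series=[
    [0,0,0,0,0,0],
    [0,0,0,0,0,0],
    [0,0,0,0,0,0],
    [0,0,0,0,0,0],
    [0,0,0,0,0,0],
    [0,0,0,0,0,0],
    [0,0,0,0,0,0],
    [0,0,0,0,0,0],
    [0,0,0,0,0,0],
    [0,0,0,0,0,0],
    [0,0,0,0,0,0],
    [0,0,0,0,0,0],
  ],
)

```text
time_s: 6.3
tcp_pos: [0.5834, 0.0856, 0.0919]
tcp_rot: [-0.448, -3.11, -0.0]
force: [-0.0, -0.8, -0.2]
opening: 0.003
grip_force: 0.0
```

>>> servo_tool(
  series=[
    [0,0,0,0,0,0],
    [0,0,0,0,0,0],
    [0,0,0,0,0,0],
    [0,0,0,0,0,0],
    [0,0,0,0,0,0],
  ],
)

```text
time_s: 6.8
tcp_pos: [0.5834, 0.0856, 0.0919]
tcp_rot: [0.448, 3.109, 0.0]
force: [-0.2, 0.4, -0.5]
opening: 0.007
grip_force: 0.0
```

>>> servo_tool(
  series=[
    [0,0,-0.035,0,0,0],
    [0,0,-0.04,0,0,0],
    [0,0,-0.04,0,0,0],
    [0,0,-0.04,0,0,0],
    [0,0,-0.035,0,0,0],
    [0,0,0,0,0,0],
    [0,0,0,0,0,0],
    [0,0,0,0,0,0],
  ],
)

```text
time_s: 7.6
tcp_pos: [0.5827, 0.0856, 0.2808]
tcp_rot: [-0.447, -3.108, 0.001]
force: [-0.4, -0.4, 0.4]
opening: 0.004
grip_force: 0.0
```

```bash
python3 go.py .604 -.146 .28
```

```text
t 7.6 tcp [0.5827 0.0856 0.2808] zaxis [-1.8e-03 -3.0e-04 -1.0e+00] y [ 0.282  0.959 -0.001] shift tool [-0.0857 -0.2162  0.0008] len 0.233
```

>>> servo_tool(
  series=[
    [-0.014,-0.036,0,0,0,0],
    [-0.014,-0.036,0,0,0,0],
    [-0.014,-0.036,0,0,0,0],
    [-0.014,-0.036,0,0,0,0],
    [-0.014,-0.036,0,0,0,0],
    [-0.014,-0.036,0,0,0,0],
    [0,0,0,0,0,0],
    [0,0,0,0,0,0],
    [0,0,0,0,0,0],
    [0,0,0,0,0,0],
    [0,0,0,0,0,0],
  ],
)

```text
time_s: 8.7
tcp_pos: [0.6032, -0.144, 0.2817]
tcp_rot: [-0.444, -3.11, -0.001]
force: [-0.2, -0.8, 0.2]
opening: 0.0
grip_force: 0.0
```

```bash
python3 go.py .604 -.146 .07; python3 - <<'E'
from m import *
P=params('wrist'); im=ctrl.capture('wrist')[:,:,::-1].copy()
e=None
u=proj('wrist',(.604,-.146,.026),P); print(u)
try:
    e=cv2.fitEllipse(blob(im,tuple(map(float,u)),(3,110,60),(18,255,255),3)); print(e,onplane('wrist',e[0],.026,P))
except ValueError: print('none')
cv2.circle(im,tuple(int(v) for v in u),3,(255,0,255),1); cv2.imwrite('pics/w2.png',im)
E
```

```text
t 8.7 tcp [ 0.6032 -0.144   0.2817] zaxis [-3.e-04  5.e-04 -1.e+00] y [0.28 0.96 0.  ] shift tool [-0.0015 -0.0018  0.2117] len 0.212
[321.53226597 213.67722195]
((320.7685546875, 212.90826416015625), (61.14295196533203, 61.1962776184082), 95.85680389404297) [ 0.60287106 -0.14660277  0.026     ]
```

View pics/w2.png

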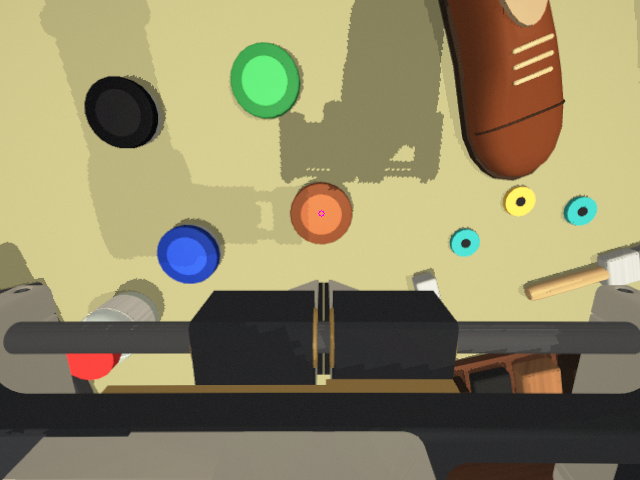

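The wrist view puts the lid centre at (321,213), within 1 mm of the projection, and nothing nearby is in the way of the fingers. Descending.

>>> servo_tool(
  series=[
    [-0.0015,-0.002,0.03,0,0,0],
    [0,0,0.035,0,0,0],
    [0,0,0.035,0,0,0],
    [0,0,0.035,0,0,0],
    [0,0,0.035,0,0,0],
    [0,0,0.025,0,0,0],
    [0,0,0.015,0,0,0],
    [0,0,0,0,0,0],
    [0,0,0,0,0,0],
    [0,0,0,0,0,0],
    [0,0,0,0,0,0],
    [0,0,0,0,0,0],
  ],
)

```text
time_s: 9.95
tcp_pos: [0.6045, -0.1478, 0.0729]
tcp_rot: [0.447, 3.108, 0.0]
force: [0.8, 0.6, -0.1]
opening: 0.003
grip_force: 0.0
```

```bash
python3 go.py .604 -.146 .07
```

```text
t 9.95 tcp [ 0.6045 -0.1478  0.0729] zaxis [ 1.7e-03 -1.0e-04 -1.0e+00] y [0.282 0.959 0.   ] shift tool [0.001  0.0016 0.0029] len 0.003
```

>>> servo_tool(
  series=[
    [0.001,0.0015,0.002,0,0,0],
    [0,0,0,0,0,0],
    [0,0,0,0,0,0],
    [0,0,0,0,0,0],
    [0,0,0,0,0,0],
    [0,0,0,0,0,0],
  ],
)

```text
time_s: 10.55
tcp_pos: [0.6034, -0.146, 0.0699]
tcp_rot: [0.448, 3.11, 0.0]
force: [1.4, 0.4, -0.2]
opening: 0.007
grip_force: 0.0
```

>>> servo_tool(
  series=[
    [0,0,0,0,0,0],
    [0,0,0,0,0,0],
    [0,0,0,0,0,0],
    [0,0,0,0,0,0],
    [0,0,0,0,0,0],
    [0,0,0,0,0,0],
    [0,0,0,0,0,0],
    [0,0,0,0,0,0],
    [0,0,0,0,0,0],
    [0,0,0,0,0,0],
    [0,0,0,0,0,0],
    [0,0,0,0,0,0],
  ],
)

```text
time_s: 11.75
tcp_pos: [0.6034, -0.146, 0.0699]
tcp_rot: [-0.447, -3.11, -0.0]
force: [0.7, -0.1, 0.5]
opening: 0.006
grip_force: 0.0
```

>>> servo_tool(
  series=[
    [0,0,0,0,0,0],
    [0,0,0,0,0,0],
    [0,0,0,0,0,0],
    [0,0,0,0,0,0],
    [0,0,0,0,0,0],
    [0,0,0,0,0,0],
    [0,0,0,0,0,0],
    [0,0,0,0,0,0],
    [0,0,0,0,0,0],
    [0,0,0,0,0,0],
    [0,0,0,0,0,0],
    [0,0,0,0,0,0],
  ],
)

```text
time_s: 12.95
tcp_pos: [0.6034, -0.146, 0.0699]
tcp_rot: [-0.448, -3.11, -0.0]
force: [0.1, -0.2, 0.8]
opening: 0.006
grip_force: 0.0
```

Held still for over 2 s at 25 mm above the lid. Now I raise the hand so the fingertips are well above 25 cm.

>>> servo_tool(
  series=[
    [0,0,-0.03,0,0,0],
    [0,0,-0.04,0,0,0],
    [0,0,-0.04,0,0,0],
    [0,0,-0.04,0,0,0],
    [0,0,-0.04,0,0,0],
    [0,0,-0.04,0,0,0],
    [0,0,-0.03,0,0,0],
    [0,0,0,0,0,0],
    [0,0,0,0,0,0],
    [0,0,0,0,0,0],
    [0,0,0,0,0,0],
    [0,0,0,0,0,0],
  ],
)

```text
time_s: 14.15
tcp_pos: [0.603, -0.1458, 0.3289]
tcp_rot: [-0.447, -3.108, 0.0]
force: [0.9, -0.6, 0.4]
opening: 0.003
grip_force: 0.0
```

```bash
python3 - <<'E'
from h import *
s=ctrl.sense(); print(s['time_s'],s['tcp_pos'])
if s['tcp_pos'][2]>.29: print(ctrl.hand_in())
E
```

```text
14.15 [ 0.60303023 -0.14584921  0.32885178]
the job is handed in; nothing more can be done
None
```

The job is handed in at 14 s: the fingertips held for over 2 s about 25 mm above the brown shoe's toe cap, then likewise above the brown tin's lid, and finished about 31 cm above the bench, with no contact forces seen.

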